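Wedge the rocking small-parts cabinet on the packing table

TASK

The grey small-parts cabinet on the packing table rocks because one foot is too short, the one at the corner by the dark rubber wedge. Without gripping or lifting anything, push the wedge along the table, thin end first, under that foot just until it is snug and the cabinet stands firm, then press firmly down on the cabinet's top over that corner for a moment (about a kilo of force) to feel that it no longer rocks (if it dips, push the wedge further in and press again). Leave the wedge in place, the cabinet level and not shoved from its spot, and the other things on the table undisturbed.

Things in the scene. Friction and masses are not known exactly. Their poses are not given: they have to be found in the camera images.
- cabinet: loose grey sheet-steel cabinet, 1.5 to 2.5 kg: 180 mm deep (x), 280 wide (y), underside 22 and top 152 mm above the table. Origin on the table under its middle; +x out of the drawer fronts (away from the robot), +y towards the wedge. Four domed feet at x +-70, y +-120 mm; the one at +x +y is 5.5 to 9.5 mm short (varies) and hangs above the table; untouched, it rests level on the other three
- short_foot (a point): centre of the ball end (11 mm radius) of the short foot, 20 mm inside both side walls of that corner; the foot's lowest point is 11 mm below it. It is rigid in the cabinet
- corner_top (a point): point on the cabinet's flat top, 152 mm above the table, straight over the short foot: press here. Unwedged, 2 to 4 N here makes this corner dip until its foot meets what is below; it comes back when let go
- wedge: loose dark rubber wedge, about 70 g: 120 mm long (x), 40 wide (y), 2 mm high at the thin end rising evenly to 25 at the thick end, upright flat ends. Origin mid-underside; thin end at +x 60 mm, thick end at -x 60 mm. Lies outside the cabinet, thin end roughly towards the short foot. Slides with 0.3 to 1 N; once it meets the foot the push rises quickly past 5 N, and much more jacks the cabinet up
- wedge_slope (a point): middle of the wedge's sloping top face, 13.5 mm above its underside; x runs down the slope to the thin end, y across, z square to the slope. Snug when short_foot is 11 mm above the slope along this z
- figure1: loose magenta plastic figure, 30 mm across, 48 mm tall; origin under its middle; leave it alone
- figure2: second such figure
- beaker: loose clear plastic beaker, 72 mm across, 85 mm tall, in front of the drawers; origin under its middle; leave it alone
- carton: loose white carton 260 x 75 x 60 mm (x, y, z); origin under its middle; leave it alone
Things that resemble listed ones, but are neither listed nor needed, are in the scene too. Of the things like the wedge, leave any that is blue; of the rest the larger one is meant.

How it is judged:
By the outcome, as a careful person would: the job done as asked, in the order asked, and still so for the second after the job is handed in, with the robot touching nothing.
It also fails if it takes over 64 s, if anything falls off the work surface, if the arm or the gripper's body presses on something with over 40 N, if the wrist force passes 120 N, or if a joint passes its speed limit or range.

ROBOT

A 7-joint arm with a two-finger parallel gripper is mounted at the origin on the work surface. World frame = base frame: x ahead of the robot, y to its left, z up, the work surface at z = 0. Lengths are in m, angles in degrees, forces in N, time in s.
With the tool pointing down it reaches from about 0.425 to 0.875 m from the base axis. Payload 4.7 kg.
Tool frame: the origin (TCP) lies midway between the tips of the shut fingers; the grasp point (between the pads) lies 19 mm behind it (env.grip_depth is the distance from the TCP to the grasp point, in m); z points along the fingers, y is the line along which they close (so a half turn about z gives the same grasp; the last joint's range is limited). The gripper opens to 87 mm and grips with 3 to 60 N. Pads are 19 mm wide; open, the fingers measure 117 mm over their backs; the gripper's body (75 mm by 190 mm) begins 51 mm behind the grasp point.
Start: joints at [-76.14, 18.392, -4.016, 83.108, 1.295, 78.541, -3.26], TCP at [0.147, 0.633, 0.223] pointing down, gripper open.
Joint ranges: [-163.93, 163.93], [-17.29, 119.83], [-79.2, 71.16], [3.27, 140.29], [-89.18, 269.18], [5.43, 117.66], [-154.24, 154.24]. Speed limits (degrees/s): [147.25, 147.25, 180, 180, 180, 180, 180].

INTERFACE

Orientations are given as [roll, pitch, yaw] about the fixed x, y, z axes, in that order (R = Rz(yaw) Ry(pitch) Rx(roll)).
In Python, from cell import get_obs, optics, env, nets gives the robot as it stands.
- The arm moves only by the shell command python3 -m creep 'ROWS' [FORCE]. ROWS is JSON, a list of rows, each an object of numbers: "wx", "wy", "wz": the turn, a rotation vector about the tool's x, y, z in degrees; "tx", "ty", "tz": the shift along the tool's x, y, z in mm; "gripper": the opening, from -1 (shut) to 1 (fully open). A call has 1 to 5 rows; each row is the pose to reach, as a shift and turn from the pose commanded when the call began, along the tool's axes at that moment; what a row does not reach only later rows make up. A row lasts 1/12 s, in which the tool goes at most 41.7 mm and 7.16 degrees, less where a joint would pass 70% of its speed; a pose out of reach is approached as far as the arm can. A call with a gripper value outside its range is refused whole. The fingers move at their own pace and stop on an object; FORCE is the grip in N (left out, the last holds). Time passes only in rows, so rows that repeat a pose let the fingers close. It gives the time, the measured TCP pose, the force, the opening and the grip force at its end, in the units of the state.
- get_obs(): the state, without advancing time (a new reading comes with each control period).
- optics.read_camera(name): name is "scene" or "top"; returns (picture, depth): 480x640x3 uint8, red, green, blue; 480x640 float32, m along the optical axis (not along the pixel's ray), 0 where there is no reading.
- optics.camera_info(name): a dict with "fovy" (degrees; the focal length in pixels is half the picture's height over the tangent of half this angle, whatever the lens; pixels are square), "cx", "cy" (the principal point, pixels), "R" (3x3) and "t" (3): a world point X has camera coordinates R X + t. Camera axes: x right, y down, z forward; pixel columns grow to the right and rows downward; lengths in m; the calibration is good to about 2 mm. A picture is of the moment at which its call begins. camera_info takes no time and is no camera call.
- env.sign_off(): hands the job in; it is judged then, once.
Trained networks look in the newest picture that a camera, given by its name, has taken for a name from the list of things; names that differ only in an ending like _2 or _b are one class to them, and where a whole thing is asked for, a point or a joint stands for the part that bears it (a point fixed in the world has none). Each returns a list of dicts, best first, with "confidence" (0 to 1); they miss things now and then, are a little off and sometimes report something else, mostly with a low value. They report only what shows in the picture. A call takes as long as a camera call. They do not tell look-alikes from the thing itself.
- nets.look_for(query, camera): "point" ([x, y, z] in m, in world coordinates, good to about 4 mm: the middle of the surface that is visible of it).
- nets.place_of(query, camera): "point" ([x, y, z] in m, in world coordinates, good to about 4 mm: a listed point, or the origin of a listed thing).
The state is a dict: "time_s": time; "qpos": joint angles; "joint_velocities": joint speeds; "effort": joint torques, N m; "tool_pos": TCP position; "tool_rot": TCP orientation; "force": force on the tool from outside, world axes, zero at the start; "wrist_torque": the same for the moment, N m; "grip_width": finger opening in m; "grasp_force": force on a finger pad.
Only numpy, scipy, OpenCV 4.12 (cv2) and the standard library are available. Lean on these libraries where they do the work, as an engineer would, in place of code of your own. Each camera call takes 0.05 s, during which the arm holds its last target. There are 200 camera calls.

## Working session

There is one attempt and no reset: what is moved stays moved. The work goes in short steps, Python scripts to look and compute and a shell command to move; the robot and the scene stay as the last step left them, time stands still between calls to the robot, and variables do not carry over. Pictures are saved under pics/ and viewed, at most 10 in all, crops included, and the job is handed in when it is done.

```bash
mkdir -p pics; cat > h.py <<'E'
from cell import get_obs, optics, env, nets
import numpy as np, cv2
def snap(n,f):
    p,d=optics.read_camera(n); cv2.imwrite('pics/'+f,p[:,:,::-1]); np.savez('/tmp/%s.npz'%n,p=p,d=d); return p,d
def cam(n):
    c=optics.camera_info(n); return c,240/np.tan(np.radians(c['fovy']/2)),np.array(c['R']),np.array(c['t'])
def proj(n,X):
    c,f,R,t=cam(n); q=R@np.array(X)+t; return [round(c['cx']+f*q[0]/q[2]),round(c['cy']+f*q[1]/q[2])]
def cloud(n,d):
    c,f,R,t=cam(n); v,u=np.mgrid[:480,:640]
    P=np.stack([(u-c['cx'])/f*d,(v-c['cy'])/f*d,d],-1); return (P-t)@R
E
python3 - <<'E'
from h import *
a,_=snap('scene','s1.png');b,_=snap('top','t1.png')
for n in('scene','top'):
    for q in('cabinet','short_foot','corner_top','wedge','wedge_slope','figure1','beaker','carton'):
        for r in nets.place_of(q,n)[:4]: print(n,q,np.round(r['point'],3),round(r['confidence'],2),proj(n,r['point']))
print(get_obs()['tool_rot'],get_obs()['time_s'])
for n in('scene','top'): print(optics.camera_info(n))
E
```

```text
scene wedge [ 0.571  0.101 -0.001] 0.91 [297, 240]
scene wedge [0.411 0.202 0.004] 0.89 [387, 243]
scene wedge [0.682 0.144 0.005] 0.58 [257, 277]
scene wedge [0.458 0.087 0.001] 0.29 [340, 214]
scene wedge_slope [0.682 0.136 0.011] 0.91 [256, 272]
scene wedge_slope [0.408 0.2   0.015] 0.72 [389, 238]
scene wedge_slope [0.577 0.101 0.015] 0.69 [294, 237]
scene figure1 [ 0.458  0.09  -0.   ] 0.69 [341, 215]
scene figure1 [ 0.473  0.023 -0.001] 0.53 [319, 198]
scene beaker [ 0.729 -0.165 -0.002] 0.72 [180, 184]
scene carton [0.578 0.509 0.002] 0.83 [405, 412]
top cabinet [ 0.531 -0.15  -0.   ] 0.84 [470, 250]
top cabinet [ 0.726 -0.169 -0.   ] 0.21 [474, 173]
top short_foot [ 0.458  0.086 -0.001] 0.46 [374, 281]
top corner_top [ 0.584 -0.019  0.156] 0.78 [426, 218]
top wedge [0.41  0.203 0.002] 0.95 [327, 301]
top wedge [ 0.682  0.138 -0.002] 0.93 [352, 192]
top wedge [0.575 0.101 0.006] 0.81 [368, 233]
top wedge_slope [0.41  0.202 0.016] 0.82 [327, 301]
top wedge_slope [0.677 0.137 0.006] 0.78 [353, 193]
top wedge_slope [0.577 0.098 0.017] 0.67 [369, 232]
top wedge_slope [ 0.73  -0.16
[... 175 characters left out ...]
top carton [ 0.581  0.511 -0.   ] 0.83 [203, 233]
[1.79993051e+02 2.89056935e-03 1.66948685e+02] 0.9
{'fovy': 48.67411395994496, 'cx': 320.7612965508098, 'cy': 237.57427544361474, 'R': array([[-8.72106478e-01,  4.89315952e-01,  4.36275475e-04],
       [ 3.98470122e-01,  7.10709115e-01, -5.79753496e-01],
       [-2.83992699e-01, -5.05432937e-01, -8.14791810e-01]]), 't': array([ 0.39821921, -0.2944112 ,  1.32394492])}
{'fovy': 48.385524879380526, 'cx': 329.4959489434371, 'cy': 232.79520219522382, 'R': array([[-0.00715071, -0.99972594, -0.02229166],
       [-0.98956481,  0.01028269, -0.14372109],
       [ 0.14391092,  0.02103134, -0.98936714]]), 't': array([0.19938502, 0.56944279, 1.23899397])}
```

View pics/s1.png

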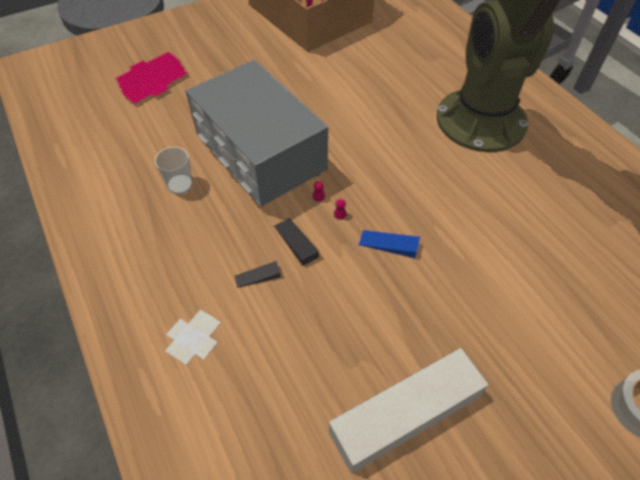

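View pics/t1.png

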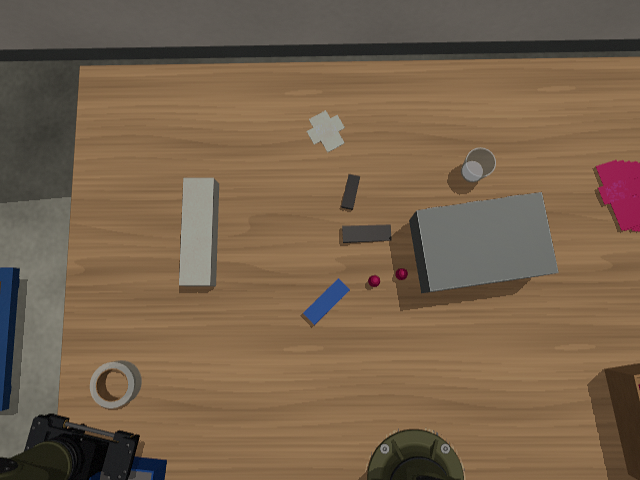

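The scene picture shows three wedge-like things. In the top view they are a dark large one at (366,233), a dark small one at (350,192) and a blue one at (326,301). The large dark one fits: it isn't blue, it is the larger of the two dark ones, and it points at the cabinet corner at (412,212). The figures are at (374,281) and (401,273). I'll confirm with a crop and measure.

```bash
python3 - <<'E'
from h import *
z=np.load('/tmp/top.npz');p,d=z['p'],z['d']
cv2.imwrite('pics/c1.png',cv2.resize(p[160:310,310:510,::-1],(800,600),interpolation=cv2.INTER_CUBIC))
for n in('top','scene'):
    z=np.load('/tmp/%s.npz'%n);p,d=z['p'],z['d'];W=cloud(n,d)
    m=(d>0)&(W[...,2]>.135)&(W[...,2]<.17)&(W[...,0]>.38)&(W[...,0]<.7)&(W[...,1]<.05)&(W[...,1]>-.35)
    m=cv2.morphologyEx(m.astype(np.uint8),cv2.MORPH_OPEN,np.ones((3,3)))>0
    P=W[m];r=cv2.minAreaRect((P[:,:2]*1000).astype(np.float32));print(n,'cab',r,P[:,2].mean()); print(cv2.boxPoints(r).round())
    g=p.astype(int);dark=(g.max(-1)<95)&(g.max(-1)-g.min(-1)<30)
    w=dark&(W[...,0]>.52)&(W[...,0]<.635)&(W[...,1]>.03)&(W[...,1]<.18)&(W[...,2]<.05)&(d>0)
    k,l,s,_=cv2.connectedComponentsWithStats(w.astype(np.uint8));w=l==1+s[1:,4].argmax()
    P=W[w];r=cv2.minAreaRect((P[:,:2]*1000).astype(np.float32));print(n,'wedge',r);print(cv2.boxPoints(r).round())
    A=np.c_[P[:,:2],np.ones(len(P))];c=np.linalg.lstsq(A,P[:,2],rcond=None)[0];print('plane',c, np.degrees(np.arctan2(-c[1],-c[0])))
    uv=np.argwhere(w);print(uv.min(0),uv.max(0))
E
```

```text
top cab ((535.38720703125, -149.68336486816406), (180.4652557373047, 283.0446472167969), 7.797184467315674) 0.15158674107263223
[[ 427.  -22.]
 [ 465. -302.]
 [ 644. -278.]
 [ 606.    3.]]
top wedge ((574.4000854492188, 104.07839965820312), (39.890777587890625, 120.40021514892578), 2.54599666595459)
[[552. 163.]
 [557.  43.]
 [597.  45.]
 [592. 165.]]
plane [ 0.0418238   0.18391584 -0.02988425] -102.81159704357995
[225 342] [242 391]
scene cab ((534.3375854492188, -149.06491088867188), (182.4325408935547, 285.2225341796875), 7.6149444580078125) 0.15093681038977863
[[ 425.  -20.]
 [ 463. -303.]
 [ 644. -278.]
 [ 606.    4.]]
scene wedge ((576.0491333007812, 104.04570007324219), (40.38593292236328, 122.2476577758789), 2.5184552669525146)
[[553. 164.]
 [559.  42.]
 [599.  44.]
 [594. 166.]]
plane [-0.01590106  0.13626694  0.00772023] -83.34422451617046
[219 275] [264 318]
```

View pics/c1.png

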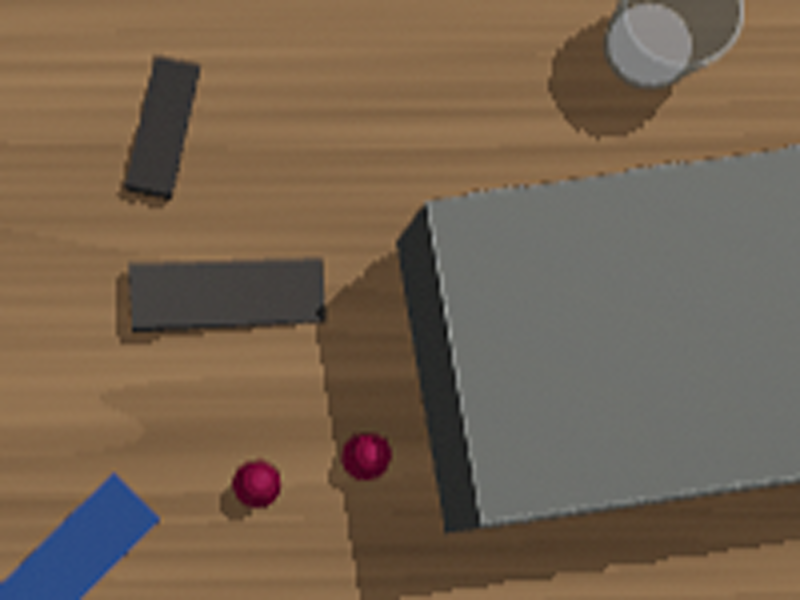

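The crop confirms the large dark wedge at top (366,233): its plain thin end faces the cabinet and its thick end is on the left. The smaller dark one and the blue one stay put. The foot is at about (588,-21) mm. The wedge centre is at (575,104) mm, heading -87.5°. I'll push its thick end with the shut fingers.

```bash
python3 -m creep '[{"tx":-35,"ty":-22,"wz":7,"gripper":-1},{"tx":-70,"ty":-44,"wz":14,"gripper":-1},{"tx":-105,"ty":-66,"wz":21,"gripper":-1},{"tx":-140,"ty":-88,"wz":28,"gripper":-1},{"tx":-175,"ty":-110,"wz":35,"gripper":-1}]'
```

```text
validation failed for argument at $[0]...
```

```bash
python3 -m creep '[{"wx":0,"wy":0,"wz":7,"tx":-35,"ty":-22,"tz":0,"gripper":-1},{"wx":0,"wy":0,"wz":14,"tx":-70,"ty":-44,"tz":0,"gripper":-1},{"wx":0,"wy":0,"wz":21,"tx":-105,"ty":-66,"tz":0,"gripper":-1},{"wx":0,"wy":0,"wz":28,"tx":-140,"ty":-88,"tz":0,"gripper":-1},{"wx":0,"wy":0,"wz":35,"tx":-175,"ty":-110,"tz":0,"gripper":-1}]'
```

```text
time_s: 1.32
tool_pos: [0.2936, 0.485, 0.2228]
tool_rot: [180.0, -0.0, 131.6]
force: [1.6, 0.5, 0.3]
grip_width: 0.0619
grasp_force: 0.0
```

```bash
python3 -m creep '[{"wx":0,"wy":0,"wz":7,"tx":-40,"ty":2,"tz":0,"gripper":-1},{"wx":0,"wy":0,"wz":14,"tx":-80,"ty":3,"tz":0,"gripper":-1},{"wx":0,"wy":0,"wz":21,"tx":-120,"ty":5,"tz":0,"gripper":-1},{"wx":0,"wy":0,"wz":28,"tx":-160,"ty":6,"tz":0,"gripper":-1},{"wx":0,"wy":0,"wz":35,"tx":-200,"ty":8,"tz":0,"gripper":-1}]'
```

```text
time_s: 1.73
tool_pos: [0.4331, 0.3415, 0.223]
tool_rot: [180.0, -0.0, 96.6]
force: [0.5, 1.3, -0.4]
grip_width: 0.0283
grasp_force: 0.0
```

```bash
python3 - <<'E'
from h import *
o=get_obs();y=np.radians(o['tool_rot'][2]);d=(np.array([.571,.205])-o['tool_pos'][:2])*1000
print(o['tool_pos'],o['tool_rot'],'tx',d@[np.cos(y),np.sin(y)],'ty',d@[np.sin(y),-np.cos(y)])
E
```

```text
[0.4331166  0.34154366 0.22298706] [ 1.79970766e+02 -4.60584340e-02  9.66108029e+01] tx -151.5095454728565 ty 121.24710736514581
```

```bash
python3 -m creep '[{"wx":0,"wy":0,"wz":4,"tx":-30,"ty":24,"tz":0,"gripper":-1},{"wx":0,"wy":0,"wz":4,"tx":-60,"ty":48,"tz":0,"gripper":-1},{"wx":0,"wy":0,"wz":4,"tx":-90,"ty":72,"tz":0,"gripper":-1},{"wx":0,"wy":0,"wz":4,"tx":-121,"ty":97,"tz":0,"gripper":-1},{"wx":0,"wy":0,"wz":4,"tx":-151,"ty":121,"tz":0,"gripper":-1}]'
python3 -m creep '[{"wx":0,"wy":0,"wz":0,"tx":0,"ty":0,"tz":40,"gripper":-1},{"wx":0,"wy":0,"wz":0,"tx":0,"ty":0,"tz":80,"gripper":-1},{"wx":0,"wy":0,"wz":0,"tx":0,"ty":0,"tz":120,"gripper":-1},{"wx":0,"wy":0,"wz":0,"tx":0,"ty":0,"tz":160,"gripper":-1},{"wx":0,"wy":0,"wz":0,"tx":0,"ty":0,"tz":180,"gripper":-1}]'
python3 -m creep '[{"wx":0,"wy":0,"wz":0,"tx":0,"ty":0,"tz":15,"gripper":-1},{"wx":0,"wy":0,"wz":0,"tx":0,"ty":0,"tz":25,"gripper":-1},{"wx":0,"wy":0,"wz":0,"tx":0,"ty":0,"tz":32,"gripper":-1},{"wx":0,"wy":0,"wz":0,"tx":0,"ty":0,"tz":32,"gripper":-1},{"wx":0,"wy":0,"wz":0,"tx":0,"ty":0,"tz":32,"gripper":-1}]'
```

```text
time_s: 2.15
tool_pos: [0.5717, 0.2063, 0.223]
tool_rot: [180.0, -0.0, 93.0]
force: [0.6, 0.1, 0.3]
grip_width: 0.0016
grasp_force: 0.0
time_s: 2.57
tool_pos: [0.5673, 0.2068, 0.0375]
tool_rot: [-179.6, 0.1, 93.0]
force: [-1.0, 0.6, -0.6]
grip_width: 0.0001
grasp_force: 0.0
time_s: 2.98
tool_pos: [0.5711, 0.2081, 0.0113]
tool_rot: [179.9, -0.0, 93.0]
force: [0.3, -0.3, 1.2]
grip_width: 0.0004
grasp_force: 0.0
```

```bash
python3 -m creep '[{"wx":0,"wy":0,"wz":0,"tx":-14,"ty":0,"tz":0,"gripper":-1},{"wx":0,"wy":0,"wz":0,"tx":-24,"ty":0,"tz":0,"gripper":-1},{"wx":0,"wy":0,"wz":0,"tx":-30,"ty":0,"tz":0,"gripper":-1},{"wx":0,"wy":0,"wz":0,"tx":-36,"ty":0,"tz":0,"gripper":-1},{"wx":0,"wy":0,"wz":0,"tx":-40,"ty":0,"tz":0,"gripper":-1}]'
python3 -m creep '[{"wx":0,"wy":0,"wz":0,"tx":-6,"ty":0.4,"tz":0,"gripper":-1},{"wx":0,"wy":0,"wz":0,"tx":-12,"ty":0.8,"tz":0,"gripper":-1},{"wx":0,"wy":0,"wz":0,"tx":-18,"ty":1.2,"tz":0,"gripper":-1},{"wx":0,"wy":0,"wz":0,"tx":-24,"ty":1.6,"tz":0,"gripper":-1},{"wx":0,"wy":0,"wz":0,"tx":-30,"ty":2,"tz":0,"gripper":-1}]'
python3 - <<'E'
from h import *
snap('scene','s2.png');p,d=snap('top','t2.png')
cv2.imwrite('pics/c2.png',cv2.resize(p[160:310,310:510,::-1],(800,600),interpolation=cv2.INTER_CUBIC))
o=get_obs();print(o['tool_pos'],o['force'])
E
```

```text
time_s: 3.4
tool_pos: [0.5731, 0.1667, 0.0112]
tool_rot: [179.9, -0.0, 92.9]
force: [0.4, 0.3, 1.0]
grip_width: 0.0001
grasp_force: 0.3
time_s: 3.82
tool_pos: [0.5761, 0.1376, 0.0105]
tool_rot: [-180.0, -0.0, 93.0]
force: [-0.2, 1.4, -0.8]
grip_width: 0.0005
grasp_force: 0.3
[0.57628431 0.13614516 0.01049741] [ 0.05200082  1.07444177 -0.61046931]
```

View pics/s2.png

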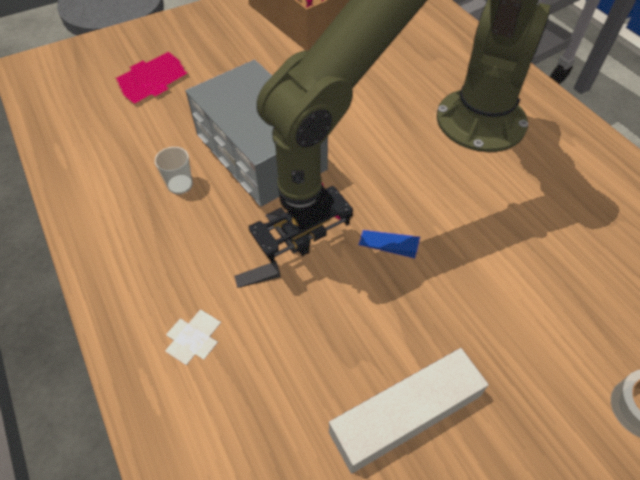

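The scene picture shows the gripper at (305,235) pushing the wedge towards the corner. The figures, the small wedge at (257,275) and the blue one are untouched. I'll continue, slowly near the foot.

```bash
python3 -m creep '[{"wx":0,"wy":0,"wz":0,"tx":-7,"ty":0.4,"tz":0,"gripper":-1},{"wx":0,"wy":0,"wz":0,"tx":-14,"ty":0.9,"tz":0,"gripper":-1},{"wx":0,"wy":0,"wz":0,"tx":-21,"ty":1.3,"tz":0,"gripper":-1},{"wx":0,"wy":0,"wz":0,"tx":-28,"ty":1.7,"tz":0,"gripper":-1},{"wx":0,"wy":0,"wz":0,"tx":-34,"ty":2,"tz":0,"gripper":-1}]'
python3 -m creep '[{"wx":0,"wy":0,"wz":0,"tx":0,"ty":0,"tz":0,"gripper":-1},{"wx":0,"wy":0,"wz":0,"tx":-1,"ty":0,"tz":0,"gripper":-1},{"wx":0,"wy":0,"wz":0,"tx":-2,"ty":0.1,"tz":0,"gripper":-1},{"wx":0,"wy":0,"wz":0,"tx":-3,"ty":0.2,"tz":0,"gripper":-1},{"wx":0,"wy":0,"wz":0,"tx":-3,"ty":0.2,"tz":0,"gripper":-1}]'
```

```text
time_s: 4.33
tool_pos: [0.5799, 0.103, 0.0105]
tool_rot: [-180.0, 0.0, 92.9]
force: [0.0, -0.2, -0.5]
grip_width: 0.0006
grasp_force: 0.1
time_s: 4.75
tool_pos: [0.5802, 0.1014, 0.0106]
tool_rot: [180.0, -0.0, 93.0]
force: [-0.6, 0.2, -0.3]
grip_width: 0.0003
grasp_force: 0.0
```

```bash
python3 -m creep '[{"wx":0,"wy":0,"wz":0,"tx":-2,"ty":0.1,"tz":0,"gripper":-1},{"wx":0,"wy":0,"wz":0,"tx":-4,"ty":0.2,"tz":0,"gripper":-1},{"wx":0,"wy":0,"wz":0,"tx":-6,"ty":0.3,"tz":0,"gripper":-1},{"wx":0,"wy":0,"wz":0,"tx":-7,"ty":0.4,"tz":0,"gripper":-1},{"wx":0,"wy":0,"wz":0,"tx":-8,"ty":0.4,"tz":0,"gripper":-1}]'
python3 -m creep '[{"wx":0,"wy":0,"wz":0,"tx":-1,"ty":0,"tz":0,"gripper":-1},{"wx":0,"wy":0,"wz":0,"tx":-2,"ty":0.1,"tz":0,"gripper":-1},{"wx":0,"wy":0,"wz":0,"tx":-2,"ty":0.1,"tz":0,"gripper":-1}]'
```

```text
time_s: 5.17
tool_pos: [0.5811, 0.0931, 0.0106]
tool_rot: [180.0, -0.0, 92.9]
force: [0.1, -0.0, -0.7]
grip_width: 0.0004
grasp_force: 0.2
time_s: 5.42
tool_pos: [0.5812, 0.0916, 0.0106]
tool_rot: [180.0, -0.0, 93.0]
force: [0.5, 1.5, -0.3]
grip_width: 0.0003
grasp_force: 0.7
```

```bash
python3 -m creep '[{"wx":0,"wy":0,"wz":0,"tx":-0.7,"ty":0,"tz":0,"gripper":-1},{"wx":0,"wy":0,"wz":0,"tx":-1.4,"ty":0,"tz":0,"gripper":-1},{"wx":0,"wy":0,"wz":0,"tx":-2,"ty":0.1,"tz":0,"gripper":-1}]'
python3 -m creep '[{"wx":0,"wy":0,"wz":0,"tx":-0.7,"ty":0,"tz":0,"gripper":-1},{"wx":0,"wy":0,"wz":0,"tx":-1.4,"ty":0.1,"tz":0,"gripper":-1},{"wx":0,"wy":0,"wz":0,"tx":-2,"ty":0.1,"tz":0,"gripper":-1}]'
```

```text
time_s: 5.67
tool_pos: [0.5813, 0.0905, 0.0106]
tool_rot: [180.0, -0.1, 93.0]
force: [-0.3, 3.9, 0.2]
grip_width: 0.0008
grasp_force: 2.2
time_s: 5.92
tool_pos: [0.5815, 0.0893, 0.0107]
tool_rot: [180.0, -0.1, 93.0]
force: [-0.4, 6.9, -0.2]
grip_width: 0.0005
grasp_force: 3.1
```

```bash
python3 -m creep '[{"wx":0,"wy":0,"wz":0,"tx":0,"ty":0,"tz":0,"gripper":-1},{"wx":0,"wy":0,"wz":0,"tx":0,"ty":0,"tz":0,"gripper":-1}]'
python3 -m creep '[{"wx":0,"wy":0,"wz":0,"tx":-0.5,"ty":0,"tz":0,"gripper":-1},{"wx":0,"wy":0,"wz":0,"tx":-0.5,"ty":0,"tz":0,"gripper":-1},{"wx":0,"wy":0,"wz":0,"tx":-0.5,"ty":0,"tz":0,"gripper":-1}]'
```

```text
time_s: 6.08
tool_pos: [0.5815, 0.0893, 0.0106]
tool_rot: [180.0, -0.1, 93.0]
force: [-0.2, 6.4, -0.2]
grip_width: 0.0007
grasp_force: 3.0
time_s: 6.33
tool_pos: [0.5815, 0.0891, 0.0106]
tool_rot: [180.0, -0.1, 93.0]
force: [-0.4, 5.7, -0.0]
grip_width: 0.0006
grasp_force: 3.2
```

The push force reached 6–7 N and holds, so the wedge is snug. I'll back off, rise and look.

```bash
python3 -m creep '[{"wx":0,"wy":0,"wz":0,"tx":3,"ty":0,"tz":0,"gripper":-1},{"wx":0,"wy":0,"wz":0,"tx":15,"ty":0,"tz":0,"gripper":-1},{"wx":0,"wy":0,"wz":0,"tx":40,"ty":0,"tz":0,"gripper":-1},{"wx":0,"wy":0,"wz":0,"tx":70,"ty":0,"tz":-20,"gripper":-1},{"wx":0,"wy":0,"wz":0,"tx":80,"ty":0,"tz":-50,"gripper":-1}]'
python3 -m creep '[{"wx":0,"wy":0,"wz":0,"tx":0,"ty":0,"tz":-40,"gripper":-1},{"wx":0,"wy":0,"wz":0,"tx":0,"ty":0,"tz":-80,"gripper":-1},{"wx":0,"wy":0,"wz":0,"tx":0,"ty":0,"tz":-120,"gripper":-1},{"wx":0,"wy":0,"wz":0,"tx":40,"ty":0,"tz":-140,"gripper":-1},{"wx":0,"wy":0,"wz":0,"tx":60,"ty":0,"tz":-140,"gripper":-1}]'
python3 - <<'E'
from h import *
for n,f in(('top','t3.png'),('scene','s3.png')):
    p,d=snap(n,f);W=cloud(n,d)
    if n=='top':cv2.imwrite('pics/c3.png',cv2.resize(p[160:310,310:510,::-1],(800,600),interpolation=cv2.INTER_CUBIC))
    m=(d>0)&(W[...,2]>.135)&(W[...,2]<.17)&(W[...,0]>.38)&(W[...,0]<.7)&(W[...,1]<.02)&(W[...,1]>-.35)
    m=cv2.morphologyEx(m.astype(np.uint8),cv2.MORPH_OPEN,np.ones((3,3)))>0
    r=cv2.minAreaRect((W[m][:,:2]*1000).astype(np.float32));print(n,r,cv2.boxPoints(r).round().tolist())
    g=p.astype(int);dark=(g.max(-1)<95)&(g.max(-1)-g.min(-1)<30)
    w=dark&(W[...,0]>.52)&(W[...,0]<.635)&(W[...,1]>.02)&(W[...,1]<.13)&(W[...,2]<.05)&(d>0)
    r=cv2.minAreaRect((W[w][:,:2]*1000).astype(np.float32));print('wedge',r,cv2.boxPoints(r).round().tolist())
    for q in('corner_top','figure1','short_foot'):
        for r in nets.place_of(q,n)[:2]: print(n,q,np.round(r['point'],3),round(r['confidence'],2))
E
```

```text
time_s: 6.75
tool_pos: [0.5742, 0.1708, 0.0579]
tool_rot: [-179.6, 0.1, 93.2]
force: [-0.5, 1.3, 0.7]
grip_width: 0.0002
grasp_force: 0.0
time_s: 7.17
tool_pos: [0.5777, 0.2284, 0.2072]
tool_rot: [179.4, -0.3, 92.8]
force: [0.3, 0.9, 0.3]
grip_width: 0.0005
grasp_force: 0.0
top ((535.177734375, -149.7385711669922), (180.67916870117188, 282.5976257324219), 7.761384963989258) [[427.0, -22.0], [465.0, -302.0], [644.0, -278.0], [606.0, 2.0]]
wedge ((581.2011108398438, 50.09037780761719), (39.1314697265625, 60.118709564208984), 3.3809654712677) [[560.0, 79.0], [563.0, 19.0], [603.0, 21.0], [599.0, 81.0]]
top corner_top [ 0.584 -0.019  0.152] 0.63
top figure1 [ 0.461  0.088 -0.001] 0.47
top figure1 [ 0.475  0.02  -0.003] 0.42
scene ((534.2908935546875, -149.65554809570312), (182.30435180664062, 285.55621337890625), 7.765568256378174) [[425.0, -21.0], [463.0, -303.0], [644.0, -279.0], [605.0, 4.0]]
wedge ((573.309326171875, 49.71922302246094), (58.44852066040039, 61.95410919189453), 2.7222049236297607) [[543.0, 79.0], [546.0, 17.0], [604.0, 20.0], [601.0, 82.0]]
scene corner_top [ 0.588 -0.018  0.15 ] 0.85
scene corner_top [0.458 0.089 0.002] 0.47
scene figure1 [0.458 0.087 0.   ] 0.41
```

View pics/c3.png

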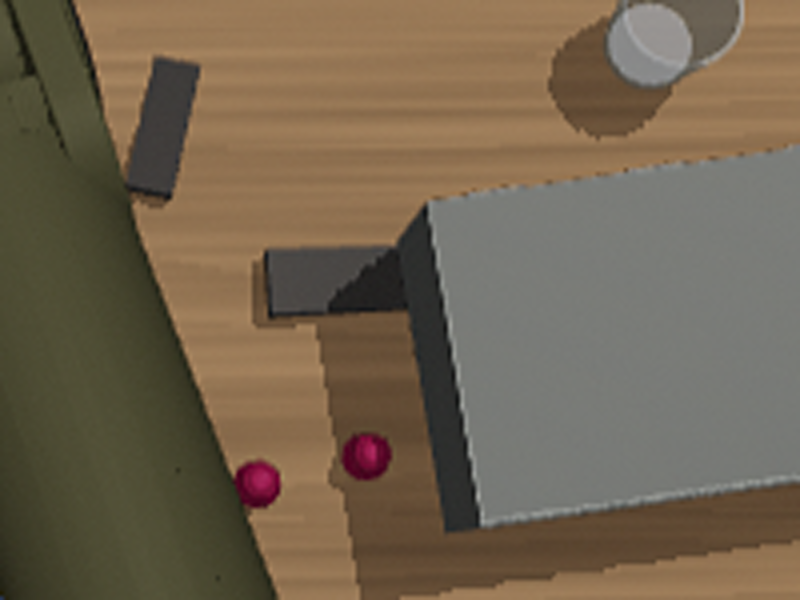

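The crop shows the wedge's thin half under the cabinet corner at (400,280). The cabinet hasn't shifted and the figures, small wedge and beaker are in place. Now the press.

```bash
python3 -m creep '[{"wx":0,"wy":0,"wz":0,"tx":-40,"ty":-1,"tz":0,"gripper":-1},{"wx":0,"wy":0,"wz":0,"tx":-80,"ty":-2,"tz":0,"gripper":-1},{"wx":0,"wy":0,"wz":0,"tx":-120,"ty":-2,"tz":0,"gripper":-1},{"wx":0,"wy":0,"wz":0,"tx":-160,"ty":-3,"tz":0,"gripper":-1},{"wx":0,"wy":0,"wz":0,"tx":-200,"ty":-4,"tz":0,"gripper":-1}]'
python3 -m creep '[{"wx":0,"wy":0,"wz":0,"tx":-30,"ty":0,"tz":0,"gripper":-1},{"wx":0,"wy":0,"wz":0,"tx":-50,"ty":0,"tz":0,"gripper":-1},{"wx":0,"wy":0,"wz":0,"tx":-50,"ty":0,"tz":0,"gripper":-1},{"wx":0,"wy":0,"wz":0,"tx":-50,"ty":0,"tz":0,"gripper":-1}]'
```

```text
time_s: 7.98
tool_pos: [0.5802, 0.0236, 0.2004]
tool_rot: [-180.0, 0.0, 92.9]
force: [1.3, 0.0, 0.6]
grip_width: 0.0006
grasp_force: 0.0
time_s: 8.32
tool_pos: [0.5829, -0.0258, 0.2005]
tool_rot: [-180.0, 0.0, 92.7]
force: [-0.4, 0.1, -0.3]
grip_width: 0.0003
grasp_force: 0.0
```

Shift 5 mm each in +x and +y, then descend in steps.

```bash
python3 -m creep '[{"wx":0,"wy":0,"wz":0,"tx":5,"ty":5,"tz":10,"gripper":-1},{"wx":0,"wy":0,"wz":0,"tx":5,"ty":5,"tz":25,"gripper":-1},{"wx":0,"wy":0,"wz":0,"tx":5,"ty":5,"tz":38,"gripper":-1},{"wx":0,"wy":0,"wz":0,"tx":5,"ty":5,"tz":43,"gripper":-1},{"wx":0,"wy":0,"wz":0,"tx":5,"ty":5,"tz":45,"gripper":-1}]'
python3 -m creep '[{"wx":0,"wy":0,"wz":0,"tx":0,"ty":0,"tz":1,"gripper":-1},{"wx":0,"wy":0,"wz":0,"tx":0,"ty":0,"tz":2,"gripper":-1},{"wx":0,"wy":0,"wz":0,"tx":0,"ty":0,"tz":3,"gripper":-1},{"wx":0,"wy":0,"wz":0,"tx":0,"ty":0,"tz":3,"gripper":-1}]'
```

```text
time_s: 8.73
tool_pos: [0.5869, -0.0167, 0.1534]
tool_rot: [-179.8, 0.0, 93.1]
force: [0.4, 0.0, 1.2]
grip_width: 0.0003
grasp_force: 0.0
time_s: 9.07
tool_pos: [0.5883, -0.018, 0.153]
tool_rot: [180.0, -0.0, 92.9]
force: [1.3, -0.1, 0.9]
grip_width: 0.0005
grasp_force: 0.0
```

```bash
python3 -m creep '[{"wx":0,"wy":0,"wz":0,"tx":0,"ty":0,"tz":0.5,"gripper":-1},{"wx":0,"wy":0,"wz":0,"tx":0,"ty":0,"tz":1,"gripper":-1},{"wx":0,"wy":0,"wz":0,"tx":0,"ty":0,"tz":1,"gripper":-1}]'
python3 -m creep '[{"wx":0,"wy":0,"wz":0,"tx":0,"ty":0,"tz":0.5,"gripper":-1},{"wx":0,"wy":0,"wz":0,"tx":0,"ty":0,"tz":1,"gripper":-1},{"wx":0,"wy":0,"wz":0,"tx":0,"ty":0,"tz":1,"gripper":-1}]'
python3 -m creep '[{"wx":0,"wy":0,"wz":0,"tx":0,"ty":0,"tz":0.5,"gripper":-1},{"wx":0,"wy":0,"wz":0,"tx":0,"ty":0,"tz":1,"gripper":-1},{"wx":0,"wy":0,"wz":0,"tx":0,"ty":0,"tz":1,"gripper":-1}]'
```

```text
time_s: 9.32
tool_pos: [0.5884, -0.018, 0.1522]
tool_rot: [179.9, -0.0, 92.9]
force: [-0.5, -0.5, 2.1]
grip_width: 0.0001
grasp_force: 1.3
time_s: 9.57
tool_pos: [0.5886, -0.018, 0.1521]
tool_rot: [179.9, -0.0, 92.9]
force: [-1.9, 0.4, 8.6]
grip_width: 0.0006
grasp_force: 3.8
time_s: 9.82
tool_pos: [0.5886, -0.0179, 0.1519]
tool_rot: [179.9, -0.1, 92.9]
force: [-3.6, 1.1, 12.6]
grip_width: 0.0005
grasp_force: 6.0
```

```bash
python3 -m creep '[{"wx":0,"wy":0,"wz":0,"tx":0,"ty":0,"tz":0,"gripper":-1},{"wx":0,"wy":0,"wz":0,"tx":0,"ty":0,"tz":0,"gripper":-1},{"wx":0,"wy":0,"wz":0,"tx":0,"ty":0,"tz":0,"gripper":-1},{"wx":0,"wy":0,"wz":0,"tx":0,"ty":0,"tz":0,"gripper":-1},{"wx":0,"wy":0,"wz":0,"tx":0,"ty":0,"tz":0,"gripper":-1}]'
python3 -m creep '[{"wx":0,"wy":0,"wz":0,"tx":0,"ty":0,"tz":0,"gripper":-1},{"wx":0,"wy":0,"wz":0,"tx":0,"ty":0,"tz":0,"gripper":-1},{"wx":0,"wy":0,"wz":0,"tx":0,"ty":0,"tz":0,"gripper":-1},{"wx":0,"wy":0,"wz":0,"tx":0,"ty":0,"tz":0,"gripper":-1},{"wx":0,"wy":0,"wz":0,"tx":0,"ty":0,"tz":0,"gripper":-1}]'
```

```text
time_s: 10.23
tool_pos: [0.5887, -0.018, 0.152]
tool_rot: [179.9, -0.1, 92.9]
force: [-4.1, -0.3, 12.2]
grip_width: 0.0003
grasp_force: 6.0
time_s: 10.65
tool_pos: [0.5887, -0.018, 0.152]
tool_rot: [179.9, -0.1, 92.9]
force: [-2.8, -0.1, 12.0]
grip_width: 0.0003
grasp_force: 6.0
```

The corner takes 12 N with only about 0.2 mm of give, so it's firm. I'll release and check.

```bash
python3 -m creep '[{"wx":0,"wy":0,"wz":0,"tx":0,"ty":0,"tz":-2,"gripper":-1},{"wx":0,"wy":0,"wz":0,"tx":0,"ty":0,"tz":-5,"gripper":-1},{"wx":0,"wy":0,"wz":0,"tx":0,"ty":0,"tz":-30,"gripper":-1},{"wx":0,"wy":0,"wz":0,"tx":0,"ty":0,"tz":-60,"gripper":-1},{"wx":0,"wy":0,"wz":0,"tx":0,"ty":0,"tz":-60,"gripper":-1}]'
python3 -m creep '[{"wx":0,"wy":0,"wz":0,"tx":40,"ty":0,"tz":0,"gripper":-1},{"wx":0,"wy":0,"wz":0,"tx":80,"ty":0,"tz":0,"gripper":-1},{"wx":0,"wy":0,"wz":0,"tx":120,"ty":0,"tz":0,"gripper":-1},{"wx":0,"wy":0,"wz":0,"tx":160,"ty":0,"tz":0,"gripper":-1},{"wx":0,"wy":0,"wz":0,"tx":200,"ty":0,"tz":0,"gripper":-1}]'
python3 -m creep '[{"wx":0,"wy":0,"wz":0,"tx":30,"ty":0,"tz":0,"gripper":-1},{"wx":0,"wy":0,"wz":0,"tx":50,"ty":0,"tz":0,"gripper":-1},{"wx":0,"wy":0,"wz":0,"tx":50,"ty":0,"tz":0,"gripper":-1},{"wx":0,"wy":0,"wz":0,"tx":50,"ty":0,"tz":0,"gripper":-1}]'
python3 - <<'E'
from h import *
for n,f in(('top','t4.png'),('scene','s4.png')):
    p,d=snap(n,f);W=cloud(n,d)
    m=(d>0)&(W[...,2]>.135)&(W[...,2]<.17)&(W[...,0]>.38)&(W[...,0]<.7)&(W[...,1]<.02)&(W[...,1]>-.35)
    m=cv2.morphologyEx(m.astype(np.uint8),cv2.MORPH_OPEN,np.ones((3,3)))>0
    P=W[m];r=cv2.minAreaRect((P[:,:2]*1000).astype(np.float32));print(n,r)
    def tilt(P):
        P=P[(P[:,2]>.145)];return np.degrees(np.linalg.lstsq(np.c_[P[:,:2],np.ones(len(P))],P[:,2],rcond=None)[0][:2])
    print('tilt',tilt(P))
    g=p.astype(int);dark=(g.max(-1)<95)&(g.max(-1)-g.min(-1)<30)
    w=dark&(W[...,0]>.52)&(W[...,0]<.635)&(W[...,1]>.02)&(W[...,1]<.13)&(W[...,2]<.05)&(d>0)
    print('wedge',cv2.minAreaRect((W[w][:,:2]*1000).astype(np.float32)))
E
```

```text
time_s: 11.07
tool_pos: [0.5909, -0.0183, 0.2149]
tool_rot: [179.5, -0.0, 92.9]
force: [1.2, -0.9, 0.9]
grip_width: 0.0005
grasp_force: 0.0
time_s: 11.48
tool_pos: [0.5773, 0.1835, 0.2094]
tool_rot: [180.0, -0.0, 92.9]
force: [1.8, -0.1, 0.6]
grip_width: 0.0005
grasp_force: 0.0
time_s: 11.82
tool_pos: [0.5746, 0.2331, 0.2088]
tool_rot: [-180.0, 0.0, 93.1]
force: [0.5, -0.7, -0.3]
grip_width: 0.0007
grasp_force: 0.0
top ((534.9564819335938, -149.8571014404297), (180.16632080078125, 282.49322509765625), 7.757034778594971)
tilt [0.01613159 0.103936  ]
wedge ((580.9615478515625, 50.565528869628906), (38.832557678222656, 59.82793045043945), 3.135260820388794)
scene ((534.2606811523438, -150.06954956054688), (181.60714721679688, 284.3787841796875), 7.642040252685547)
tilt [-0.03164844 -0.04005613]
wedge ((583.6144409179688, 49.7581672668457), (38.67588806152344, 60.071842193603516), 4.056756496429443)
```

View pics/s4.png

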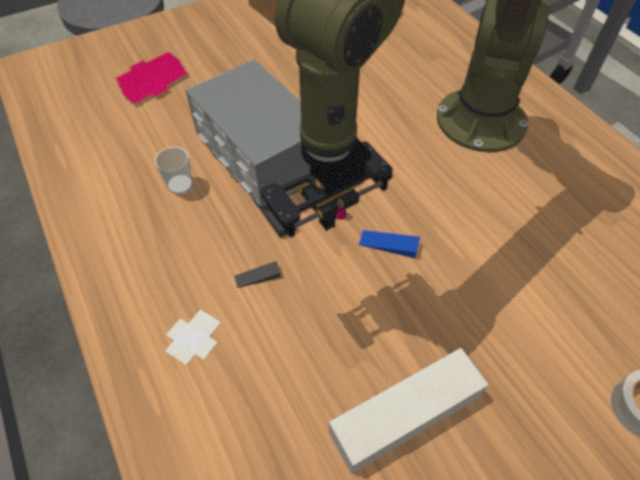

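The last scene picture shows the arm clear and everything else in place: beaker (175,170), small wedge (257,275), blue wedge (390,243), carton (410,408). The cabinet is level and unmoved, and the wedge is unchanged after the press.

```bash
python3 -c "
from cell import env
print(env.sign_off())"
```

```text
the job is handed in; nothing more can be done
None
```

The job is handed in: the wedge is snug under the short foot, the corner held firm under a 12 N press, and by the cameras the cabinet is level and in its original spot, with no other items seen to have moved.

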